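# Moisture check of a drying platter rough-out

## Task

Check how dry the upside-down rough-turned platter is: take the moisture meter out of its wooden holder and press its two sprung pins gently onto the wood inside each of the three blue crayon rings, first the ring nearest the rim, then the one halfway in, last the one on the raised foot, each time with both pins inside the ring, in line with the grain and pushed in by about half their travel for half a second. Stand the meter back in its holder, pins down and fully seated, then count the platter on the tally counter by pushing its red-knobbed lever down to the stop and letting it spring back. Leave the platter and the other things on the bench where they lie.

Things in the scene. Friction and masses are not known exactly. Their poses are not given: they have to be found in the camera images.
- meter: yellow-black wood moisture meter, 0.19 kg, pins down in its holder. Origin: middle of the nose's flat underside (shoulder), z up to the grip end. Nose 22 (x) by 36 mm (y), z 0 to 30; body 26 (x) by 42 mm (y), z 30 to 137; rubber grips on its +y and -y faces, z 75 to 133, 44 mm over both: hold it there, fingers closing along y, at z 105. Screen on -x. Two sprung pins below the nose
- pin_a (a joint): travel of the sprung steel pin at y = +5 mm of the meter: 0 out, 0.006 m fully pushed in; about 0.3 N to start, 3.3 N fully in
- pin_b (a joint): the same for the pin at y = -5 mm of the meter
- tip_a (a point): tip of pin a (4 mm thick, round end): at x 0, y +5, z -14 mm of the meter while the pin is out
- tip_b (a point): tip of pin b: at x 0, y -5, z -14 mm of the meter while the pin is out
- holder: dark wooden block 60 (x) by 76 (y) by 70 mm tall, screwed to the bench; open pocket in its top, 36 (x) by 52 mm (y), 45 mm deep to two ledges at its y ends (tops at z 25) that carry the meter's shoulder; the 20 mm slot between them leaves the pins free. Origin: centre of the underside. Seated, the meter's origin is at z 25 mm, axes along the holder's (either way round)
- platter: pale round rough-turned platter lying face down, loose, 1.1 kg, 240 mm across; flat back 36 mm above the bench with a raised round foot in the middle, 80 mm across, top 46 mm above the bench. Darker grain lines run across it along its x axis. Origin: centre of the underside
- ring_edge (a point): centre of the blue crayon ring nearest the rim, on the flat back, 88 mm from the platter's centre (ring 25 mm across, on the wood surface)
- ring_mid (a point): centre of the ring halfway in, on the flat back, 62 mm from the platter's centre (25 mm across)
- ring_foot (a point): centre of the ring on top of the foot, at the platter's centre (25 mm across)
- tally: green lever tally counter, screwed to the bench: foot plate 90 mm (x) by 66 mm (y), case 64 by 46 mm, top 56 mm high; counting wheels show on the -x face. A steel lever turns on a shaft along y at x +4, y -34, z 34 mm. Origin: centre of the underside on the bench
- tally_lever (a joint): lever angle: 0 at rest, 0.8 rad at the stop; sprung back, about 1 N at the knob to start, 3.3 N at the stop. At rest the arm slopes up and towards the counter's -x side, 0.87 rad above level; pushing the knob down swings it down towards -x to 0.07 rad above level
- lever_tip (a point): centre of the red ball knob (20 mm across) on the end of the lever, 78 mm from the shaft: at rest at x -46, y -34, z 94 mm of the counter, at the stop at x -74, y -34, z 39 mm
- chuck: four-jaw steel lathe chuck standing jaws up, 100 mm across, 58 mm high (bystander)
- gouge: bowl gouge lying flat, medium-brown turned handle, 440 mm long (bystander)
- wax_tin: round tin with a red lid, 89 mm across, 32 mm high (bystander)
- crayon: blue timber crayon with a paper sleeve, 110 by 12 by 12 mm (bystander)
- calipers: steel spring calipers lying flat, 160 by 100 mm, 11 mm high (bystander)
- small_bowl: small brown turned bowl lying upside down, 132 mm across, 60 mm high (bystander)
- live_centre: steel live centre standing point up, 41 mm across, 60 mm high (bystander)
Not all that is in view belongs to the job. What is shaped like the meter but pink is not meant. What is shaped like the platter but black is not meant.

How it is judged:
By the outcome, as a careful person would: the job done as asked, in the order asked, and still so for the second after the job is handed in, with the robot touching nothing.
It also fails if it takes over 70 s, if anything falls off the work surface, if the arm or the gripper's body presses on something with over 40 N, if the wrist force passes 120 N, or if a joint passes its speed limit or range.

## Robot

A 6-joint arm with a two-finger parallel gripper is mounted at the origin on the work surface. World frame = base frame: x ahead of the robot, y to its left, z up, the work surface at z = 0. Lengths are in m, angles in rad, forces in N, time in s.
With the tool pointing down it reaches from about 0.25 to 0.725 m from the base axis. Payload 4 kg.
Tool frame: the origin (TCP) lies at the very end of the fingers, on their centre line; the grasp point (between the pads) lies 19 mm behind it; z points along the fingers, y is the line along which they close (so a half turn about z gives the same grasp; the last joint's range is limited). The gripper opens to 85 mm and grips with 20 to 120 N. Pads are 22 mm wide; open, the fingers measure 114 mm over their backs; the gripper's body (76 mm by 85 mm) begins 54 mm behind the grasp point. The pads swing forward as they close: fully open they stand 13 mm farther back than shut.
Start: joints at [0, 0.241, 0.005, 1.335, 0, 1.571], TCP at [0.5, -0, 0.231] pointing down, gripper open.
Joint ranges: [-2.72, 2.72], [-1.05, 1.87], [-1.09, 1.28], [-1.99, 2.15], [-1.42, 1.44], [-3.14, 3.14]. Speed limits (rad/s): [2.79, 2.79, 3.14, 3.14, 3.14, 3.14].

## Interface

Orientations are given as a unit quaternion [x, y, z, w].
In Python, from workcell import * gives the robot as it stands. The module is installed in compiled form; this text tells all that it offers.
- The arm moves only by the tool send_rows, never from a script. Its argument "steps" is text: rows parted by semicolons, each of 7 numbers parted by spaces: the opening, from -1 (shut) to 1 (fully open), then the shift along the world's x, y, z in m, then the turn, a rotation vector about the world's x, y, z in rad. A call has exactly 5 rows; each row shifts and turns the commanded pose from where the row before left it; what a row does not reach is not made up. A row lasts 1/12 s, in which the tool goes at most 41.7 mm and 7.16 degrees, less where a joint would pass 70% of its speed; a pose out of reach is approached as far as the arm can. A call is refused whole if a number of a shift passes 0.0417 or a number of a turn 0.125, either way. A call with a gripper value outside its range is refused whole. The fingers move at their own pace and stop on an object; the grip force is fixed at half the most. Time passes only in rows, so rows that do not move let the fingers close, or fill a call up. It gives the time, the measured TCP pose, the force, the opening and the grip force at its end, in the units of the state.
- get_obs(): the state, without advancing time (a new reading comes with each control period).
- camera(name): name is "scene" or "side" or "wrist"; returns a dict with "frame" (420x560x3 uint8, red, green, blue), "range_z" (420x560 float32, m along the optical axis (not along the pixel's ray), 0 where there is no reading), "camera_matrix" (3x3 intrinsics, pixels), "extrinsics" (4x4, takes a point from world to camera coordinates); the wrist camera has in their place "T_tool_cam" (4x4, takes a point from camera to tool coordinates, whose origin is the TCP and whose axes are the flange's). Camera axes: x right, y down, z forward; pixel columns grow to the right and rows downward; lengths in m; the calibration is good to about 2 mm. A picture is of the moment at which its call begins: read the wrist's pose just before it.
- job_done(): hands the job in; it is judged then, once.
The state is a dict: "clock": time; "joint_pos": joint angles; "joint_vel": joint speeds; "tau": joint torques, N m; "eef_pos": TCP position; "tool_rot": TCP orientation; "ft_force": force on the tool from outside, world axes, zero at the start; "ft_torque": the same for the moment, N m; "grip_width": finger opening in m; "grasp_force": force on a finger pad.
Only numpy, scipy, OpenCV 4.12 (cv2) and the standard library are available. Lean on these libraries where they do the work, as an engineer would, in place of code of your own. Each camera call takes 0.05 s, during which the arm holds its last target. There are 200 camera calls.

## Working session

There is one attempt and no reset: what is moved stays moved. The work goes in short steps, Python scripts to look and compute and a tool call to move; the robot and the scene stay as the last step left them, time stands still between calls to the robot, and variables do not carry over. Pictures are saved under pics/ and viewed, at most 10 in all, crops included, and the job is handed in when it is done.

Besides the shell and the picture viewer there is one more tool, called after "Emit:" by a JSON object that holds its "op" and its "data". send_rows: Moves the arm, as the interface text tells. Its arguments: {"type":"object","properties":{"steps":{"type":"string"}},"required":["steps"]}

```bash
mkdir -p pics
cat > h.py <<'E'
from workcell import *
import numpy as np, cv2
def shot(n,save=None):
    o=get_obs(); c=camera(n)
    if save: cv2.imwrite('pics/'+save,cv2.cvtColor(c['frame'],cv2.COLOR_RGB2BGR))
    return o,c
def world(c,u,v,z=None):
    """pixel->world by depth arrays, scene/side cams"""
    K=c['camera_matrix'];E=np.linalg.inv(c['extrinsics'])
    u=np.asarray(u,float);v=np.asarray(v,float)
    d=c['range_z'][v.astype(int),u.astype(int)]
    p=np.stack([(u-K[0,2])/K[0,0]*d,(v-K[1,2])/K[1,1]*d,d],-1)
    return p@E[:3,:3].T+E[:3,3]
def cloud(c):
    v,u=np.mgrid[:420,:560]; return world(c,u,v)
E
python3 - <<'E'
from h import *
o,c=shot('scene','s1.png'); np.savez('pics/scene.npz',**c)
o,c2=shot('side','d1.png'); np.savez('pics/side.npz',**c2)
print(o)
print(c['extrinsics'],c2['extrinsics'],c['camera_matrix'])
E
```

```text
{'clock': 0.05, 'joint_pos': array([1.30452934e-05, 2.41397985e-01, 3.77565838e-03, 1.33520130e+00,
       9.47546923e-06, 1.57082858e+00]), 'joint_vel': array([ 1.91608260e-03,  8.03714264e-04,  2.43201328e-03,  3.97662994e-04,
       -3.28785089e-05, -1.16052957e-03]), 'tau': array([-7.41748554e-04, -3.73491669e+01,  2.53293139e+01,  1.09576646e-02,
       -2.24010404e-05,  6.15204783e-06]), 'eef_pos': array([4.99392355e-01, 9.39052470e-06, 2.30440066e-01]), 'tool_rot': array([ 0.70711321,  0.70709962, -0.00071342, -0.00072009]), 'ft_force': array([-0.09898248,  0.09157439, -0.67580391]), 'ft_torque': array([0.00077311, 0.00238205, 0.01825059]), 'grasp_force': 0.0, 'grip_width': 0.08535206090923902}
[[ 0.19172087  0.98141907 -0.00772744 -0.09746743]
 [ 0.8006254  -0.16094698 -0.57714387 -0.34005934]
 [-0.56766371  0.10446374 -0.81660593  1.46147663]
 [ 0.          0.          0.          1.        ]] [[-0.98781875 -0.15535948  0.00880649  0.46627951]
 [-0.11272864  0.67545183 -0.72873663  0.12071367]
 [ 0.10726779 -0.72085245 -0.68473745  1.03065684]
 [ 0.          0.          0.          1.        ]] [[410.26270702   0.         274.98053085]
 [  0.         410.26270702 210.72881096]
 [  0.           0.           1.        ]]
```

View pics/s1.png

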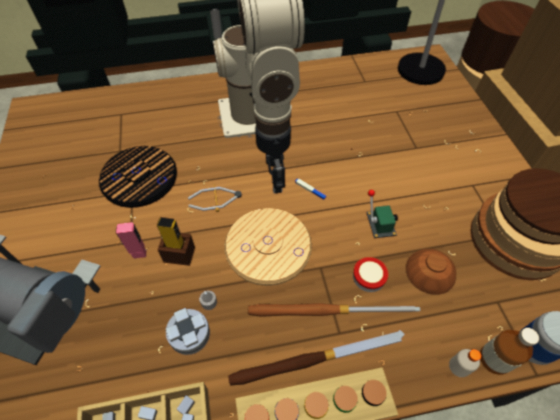

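View pics/d1.png

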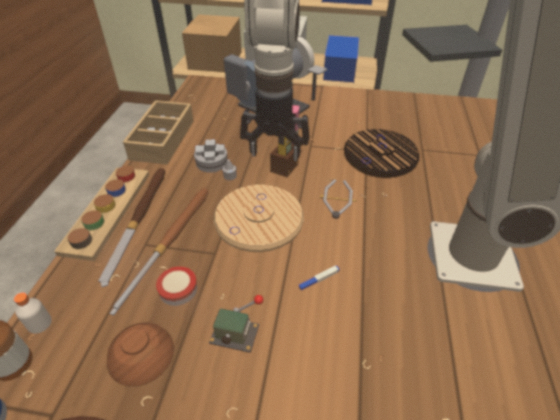

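Scene view: candidates for the meter are the yellow-black one in the dark holder (170,235) and the pink lookalike (131,240), so I choose yellow. For the platter they are the pale one (268,245) and the black disc (138,175), so I choose pale. Rings are at about (298,252) edge, (267,240) foot and (246,247) mid, and the tally knob is at (371,193). Next, a close crop to check plus measurements.

Run:
```python
from h import *
c=dict(np.load('pics/scene.npz')); d=dict(np.load('pics/side.npz'))
im=cv2.cvtColor(c['frame'],cv2.COLOR_RGB2BGR)
a=cv2.resize(im[200:290,110:330],None,fx=3.6,fy=3.6,interpolation=cv2.INTER_CUBIC)
im2=cv2.cvtColor(d['frame'],cv2.COLOR_RGB2BGR)
b=cv2.resize(im2[270:360,180:290],None,fx=2.7,fy=2.7,interpolation=cv2.INTER_CUBIC)
e=cv2.resize(im2[130:190,240:330],None,fx=4,fy=4,interpolation=cv2.INTER_CUBIC)
o=np.zeros((570,792,3),np.uint8);o[:324]=a;o[324:567,:297]=b;o[324:564,300:660]=e
cv2.imwrite('pics/crop1.png',o)
for n,q in(('scene',c),('side',d)):
    P=cloud(q); z=P[...,2]; f=q['frame'].astype(int); R,G,B=f[...,0],f[...,1],f[...,2]
    ok=q['range_z']>0
    print(n,'bench z',np.median(z[ok&(abs(z)<.02)]))
    # platter
    cx,cy=(268,245) if n=='scene' else (258,216)
    m=ok&(z>.025)&(z<.055); l,lab=cv2.connectedComponents(m.astype(np.uint8)); m=lab==lab[cy,cx]
    top=m&(z>.03)&(z<.041)
    (x,y),r=cv2.minEnclosingCircle(P[top][:,:2].astype(np.float32)); print('platter',x,y,r,np.median(z[top]),top.sum())
    ft=m&(z>.0425); print('foot',P[ft].mean(0),ft.sum())
    # tally knob red
    kx,ky=(371,193) if n=='scene' else (258,299)
    w=np.zeros_like(m);w[ky-9:ky+10,kx-9:kx+10]=1
    k=w&(R>120)&(G<70)&ok; print('knob',P[k].mean(0),z[k].max(),k.sum())
    # points of case top / holder
    for nm,(ux,uy) in dict(tally=(382,217) if n=='scene' else (233,326),holder=(172,240) if n=='scene' else (285,155)).items():
        w=np.zeros_like(m);w[uy-35:uy+30,ux-28:ux+28]=1
        for lo,hi in((.05,.062),(.063,.075),(.12,.19)):
            s=w&ok&(z>lo)&(z<hi)
            if s.sum()>5: print(nm,lo,P[s].mean(0),cv2.minAreaRect((P[s][:,:2]*1000).astype(np.float32)),s.sum())
```

```text
scene bench z 0.0008707899859107249
platter 0.5534354448318481 -0.032031647861003876 0.11924765259027481 0.036675347047977924 4332
foot [ 0.55184644 -0.02953213  0.04674034] 589
knob [0.48990316 0.27366656 0.10014392] 0.10596920472283644 33
tally 0.05 [0.54016623 0.30163572 0.05650867] ((538.6126708984375, 297.5779113769531), (60.076377868652344, 64.31694793701172), 86.38764953613281) 335
tally 0.063 [0.50834221 0.27232521 0.06823951] ((507.5445556640625, 271.59619140625), (3.361374855041504, 23.397464752197266), 87.01648712158203) 10
holder 0.05 [ 0.53839321 -0.26958305  0.05620718] ((522.4400634765625, -274.1663818359375), (75.5064926147461, 58.613094329833984), 70.94593811035156) 112
holder 0.063 [ 0.53255488 -0.2703283   0.06947549] ((521.8077392578125, -274.1336669921875), (75.7242660522461, 61.3229866027832), 71.49250030517578) 336
holder 0.12 [ 0.52640244 -0.27334568  0.15038351] ((519.9434204101562, -275.3976135253906), (46.243896484375, 29.06583023071289), 67.27306365966797) 339
side bench z 0.00026849328465905486
platter 0.5475963950157166 -0.027132028713822365 0.1172038391
[... 209 characters left out ...]
300.6376953125), (59.20131301879883, 63.31963348388672), 84.81242370605469) 660
tally 0.063 [0.50572345 0.27562015 0.07010259] ((506.28387451171875, 275.2568054199219), (13.853175163269043, 5.1725239753723145), 1.108296275138855) 16
holder 0.05 [ 0.52004612 -0.24380155  0.05608985] ((499.4026184082031, -301.1665954589844), (152.62469482421875, 59.477474212646484), 62.991241455078125) 78
holder 0.063 [ 0.51961942 -0.25658025  0.06881881] ((505.5198669433594, -306.8202209472656), (149.8346405029297, 61.41740417480469), 70.67057800292969) 196
holder 0.12 [ 0.52034861 -0.252872    0.12535505] ((523.9824829101562, -254.35755920410156), (9.127274513244629, 24.501317977905273), 79.9541244506836) 22
```

View pics/crop1.png

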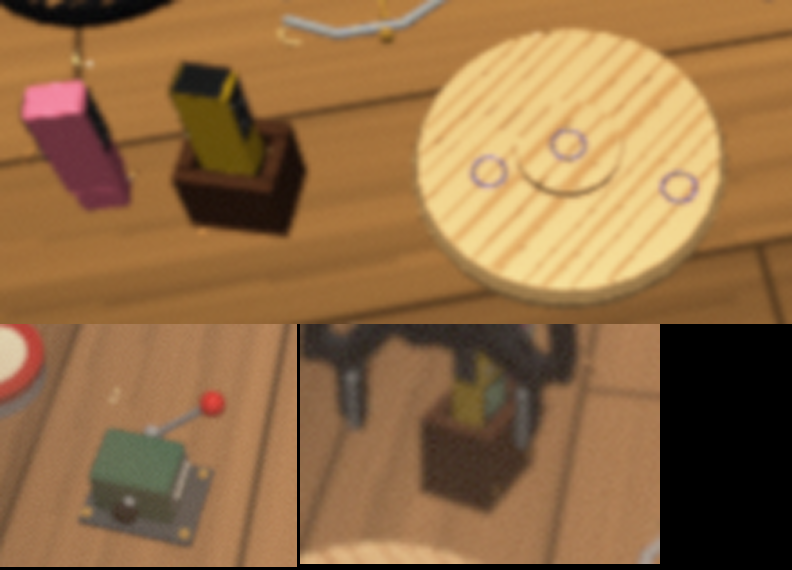

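The crop confirms the yellow-black meter stands in the dark holder (crop 215,120), beside the pink decoy (75,140). The pale platter shows three rings (edge 679,187; mid 489,171; foot 568,144) with diagonal grain. The two fixed cameras differ by about 6 mm, so I'll refine with the wrist camera.

Run:
```python
from h import *
o,c=shot('wrist','w1.png'); np.savez('pics/w1.npz',pos=o['eef_pos'],q=o['tool_rot'],**c)
print(c['T_tool_cam'],c['camera_matrix'][0],o['eef_pos'])
```

```text
[[ 3.68915623e-05 -9.65415828e-01 -2.60714935e-01  6.66975854e-02]
 [ 9.99999590e-01  2.71363499e-04 -8.63345518e-04 -5.82560391e-04]
 [ 9.04235945e-04 -2.60714796e-01  9.65415443e-01 -1.42208033e-01]
 [ 0.00000000e+00  0.00000000e+00  0.00000000e+00  1.00000000e+00]] [361.65754803   0.         282.46995202] [ 4.99444529e-01 -8.07168061e-06  2.30508190e-01]
```

View pics/w1.png

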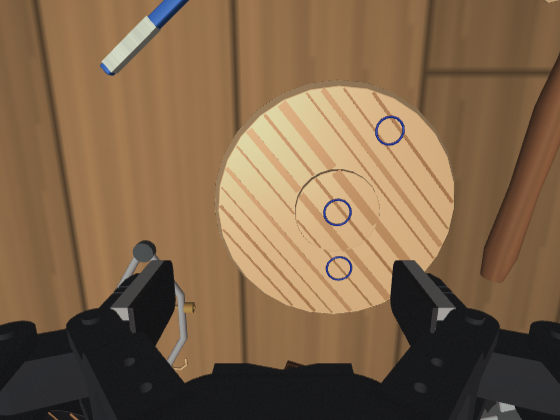

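The wrist view from above is sharp: edge ring (390,130), foot (337,212), mid (339,268), grain running from upper-left to lower-right.

```bash
cat >> h.py <<'E'
from scipy.spatial.transform import Rotation as Rn
def wcloud(c,pos,q):
    K=c['camera_matrix'];T=c['T_tool_cam'];v,u=np.mgrid[:420,:560]+0.0;d=c['range_z']
    p=np.stack([(u-K[0,2])/K[0,0]*d,(v-K[1,2])/K[1,1]*d,d],-1)
    p=p@T[:3,:3].T+T[:3,3]
    return p@Rn.from_quat(q).as_matrix().T+pos
E
cat > plat.py <<'E'
from h import *
import sys
c=dict(np.load(sys.argv[1])); P=wcloud(c,c['pos'],c['q']); z=P[...,2]; ok=c['range_z']>0
f=c['frame'].astype(int)
print('bench',np.median(z[ok&(abs(z)<.015)]))
blue=(f[...,2]>f[...,0]+25)&ok&(z>.03)&(z<.055)
n,l,s,ce=cv2.connectedComponentsWithStats(cv2.dilate(blue.astype(np.uint8),np.ones((3,3))))
for i in range(1,n):
    if s[i,4]>60:
        p=P[(l==i)&blue]; (x,y),r=cv2.minEnclosingCircle(p[:,:2].astype(np.float32)); print('ring',ce[i].round(),np.round([x,y,r,np.median(p[:,2])],4))
m=ok&(z>.03)&(z<.041); n,l,s,ce=cv2.connectedComponentsWithStats(m.astype(np.uint8)); k=1+s[1:,4].argmax(); m=l==k
(x,y),r=cv2.minEnclosingCircle(P[m][:,:2].astype(np.float32)); print('platter',x,y,r,np.median(z[m]))
# grain: rectify to a 0.5mm grid at z=.036 (col=x,row=y) 
ctr=np.array([x,y]); g=cv2.cvtColor(c['frame'],cv2.COLOR_RGB2GRAY)
idx=np.argwhere(m)[::400]; src=idx[:,::-1].astype(np.float32); dst=((P[m][::400][:,:2]-ctr)*2000+200).astype(np.float32)
H,_=cv2.findHomography(src,dst,cv2.RANSAC,3); w=cv2.warpPerspective(g,H,(400,400)).astype(np.float32)
yy,xx=np.mgrid[:400,:400]-200; rr=np.hypot(xx,yy); sel=(rr<205)&(rr>95)
gx=cv2.Sobel(cv2.GaussianBlur(w,(0,0),2),cv2.CV_32F,1,0);gy=cv2.Sobel(cv2.GaussianBlur(w,(0,0),2),cv2.CV_32F,0,1)
mag=np.hypot(gx,gy); sel&=mag<np.percentile(mag[sel],97)
a=.5*np.arctan2(2*(gx*gy)[sel].sum(),(gx**2-gy**2)[sel].sum()); print('grain deg',(np.degrees(a)+90)%180)
E
python3 plat.py pics/w1.npz
python3 - <<'E'
from h import *
c=dict(np.load('pics/scene.npz'));P=cloud(c);f=c['frame'].astype(int)
k=(f[...,0]>f[...,1]*1.8)&(f[...,2]>f[...,1]*1.2)&(c['range_z']>0)&(P[...,2]>.02);k[:,:105]=0;k[:,160:]=0
p=P[k];print('pink',p.min(0),p.max(0),k.sum())
E
```

```text
bench -0.00036034269199458624
ring [389. 130.] [0.596  0.0471 0.0136 0.0365]
ring [337. 212.] [ 0.5496 -0.0278  0.0136  0.0466]
ring [339. 268.] [ 0.555  -0.0895  0.0134  0.0364]
platter 0.5494441986083984 -0.02762811817228794 0.11678536236286163 0.03558357185595132
grain deg 129.18903
pink [ 0.50302499 -0.39354756  0.02358316] [ 0.52449268 -0.35710551  0.15152467] 255
```

Ring spacings are 88 and 62 mm as described, so identification is solid. Grain is at 129.2°. Moving above the holder.

Emit:
{"op": "send_rows", "data": {"steps": "0.7 0.002 -0.027 0.002 0 0 0.125; 0.7 0.002 -0.027 0.002 0 0 0.125; 0.7 0.002 -0.027 0.002 0 0 0.125; 0.7 0.002 -0.027 0.002 0 0 0.125; 0.7 0.002 -0.027 0.002 0 0 0.125"}}

```text
clock: 0.57
eef_pos: [0.5097, -0.1361, 0.2411]
tool_rot: [0.453, 0.892, -0.0, -0.0]
ft_force: [1.5, -0.6, -0.0]
grip_width: 0.0729
grasp_force: 0.0
```

Emit:
{"op": "send_rows", "data": {"steps": "0.7 0.002 -0.027 0.002 0 0 0.125; 0.7 0.002 -0.027 0.002 0 0 0.125; 0.7 0.002 -0.027 0.002 0 0 0.125; 0.7 0.002 -0.027 0.002 0 0 0.123; 0.7 0 -0.01 0 0 0 0"}}

```text
clock: 0.98
eef_pos: [0.518, -0.2563, 0.2489]
tool_rot: [0.222, 0.975, -0.001, 0.0]
ft_force: [-0.3, 0.6, -0.2]
grip_width: 0.0725
grasp_force: 0.0
```

Run:
```python
from h import *
o,c=shot('wrist','w2.png'); np.savez('pics/w2.npz',pos=o['eef_pos'],q=o['tool_rot'],**c)
R=Rn.from_quat(o['tool_rot']).as_matrix()
print(o['eef_pos'],R.round(4),o['joint_pos'],o['joint_vel'].max(),o['grip_width'])
P=wcloud(c,o['eef_pos'],o['tool_rot']);z=P[...,2];ok=c['range_z']>0
near=ok&(np.hypot(P[...,0]-.522,P[...,1]+.274)<.07)
for lo,hi in((.064,.075),(.15,.175)):
    s=near&(z>lo)&(z<hi)
    n,l,st,ce=cv2.connectedComponentsWithStats(s.astype(np.uint8)); 
    s=l==1+st[1:,4].argmax()
    print(lo,cv2.minAreaRect((P[s][:,:2]*1000).astype(np.float32)),np.median(z[s]),s.sum())
```

```text
[ 0.51795477 -0.25630822  0.24891811] [[-9.014e-01  4.329e-01 -1.000e-04]
 [ 4.329e-01  9.014e-01 -1.200e-03]
 [-5.000e-04 -1.100e-03 -1.000e+00]] [-4.58934417e-01  3.92237369e-01  2.62461704e-01  1.44054930e+00
 -1.10835266e-03 -1.12419498e-02] 0.12343001653798928 0.07248106816790865
0.064 ((519.5438232421875, -272.3749694824219), (76.03990173339844, 60.29529571533203), 70.94512176513672) 0.06928695573866983 2171
0.15 ((519.0763549804688, -273.5501708984375), (44.069828033447266, 26.42281150817871), 69.30485534667969) 0.16173732497102677 2577
```

View pics/w2.png

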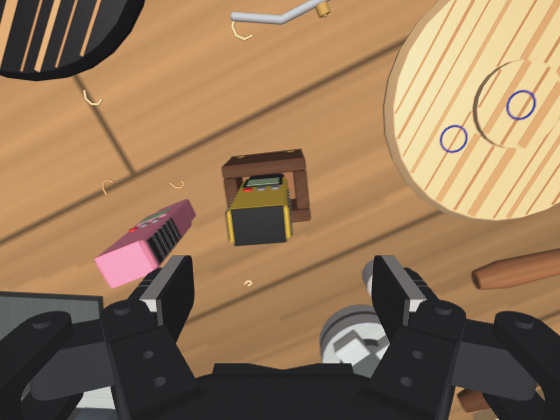

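The wrist view shows the yellow meter top at (260,225) in the holder, with the pink decoy at (140,250) clear of the left finger. The meter is at (0.519,-0.2735), yaw 69.3°. Aligning and descending.

Emit:
{"op": "send_rows", "data": {"steps": "0.7 0.001 -0.017 -0.01 0 0 0.096; 0.7 0 0 -0.025 0 0 0; 0.7 0 0 -0.025 0 0 0; 0.7 0 0 -0.025 0 0 0; 0.7 0 0 -0.02 0 0 0"}}

```text
clock: 1.45
eef_pos: [0.518, -0.2683, 0.1421]
tool_rot: [0.176, 0.984, 0.001, -0.001]
ft_force: [-0.9, 0.4, -0.3]
grip_width: 0.0729
grasp_force: 0.0
```

Emit:
{"op": "send_rows", "data": {"steps": "0.7 0 0 -0.02 0 0 0; 0.7 0 0 -0.015 0 0 0; 0.7 0 0 0 0 0 0; -1 0 0 0 0 0 0; -1 0 0 0 0 0 0"}}

```text
clock: 1.87
eef_pos: [0.5196, -0.2697, 0.1103]
tool_rot: [0.175, 0.985, -0.0, 0.001]
ft_force: [-0.9, -0.3, 0.7]
grip_width: 0.0501
grasp_force: 0.3
```

Emit:
{"op": "send_rows", "data": {"steps": "-1 0 0 0 0 0 0; -1 0 0 0 0 0 0; -1 0 0 0 0 0 0; -1 0 0 0 0 0 0; -1 0 0 0 0 0 0"}}

```text
clock: 2.28
eef_pos: [0.52, -0.2704, 0.1108]
tool_rot: [0.175, 0.985, -0.0, 0.001]
ft_force: [0.7, 0.2, 5.8]
grip_width: 0.0434
grasp_force: 61.0
```

Run:
```python
from h import *
o=get_obs();R=Rn.from_quat(o['tool_rot']).as_matrix()
print(o['eef_pos'],R[:,1],o['ft_force'],o['ft_torque'],o['grip_width'],o['grasp_force'])
```

```text
[ 0.51995641 -0.27041041  0.11079288] [ 3.44744653e-01  9.38696501e-01 -5.32904144e-05] [0.68531097 0.16080543 5.819876  ] [ 0.02427348 -0.00736159 -0.00585785] 0.043423706373375746 60.99916934967041
```

Gripped at 61 N. Lifting.

Emit:
{"op": "send_rows", "data": {"steps": "-1 0 0 0.01 0 0 0; -1 0 0 0.02 0 0 0; -1 0 0 0.03 0 0 0; -1 0 0 0.03 0 0 0; -1 0 0 0.03 0 0 0"}}

```text
clock: 2.7
eef_pos: [0.518, -0.2695, 0.2299]
tool_rot: [0.175, 0.985, 0.0, -0.001]
ft_force: [0.2, -0.3, -1.9]
grip_width: 0.0435
grasp_force: 60.7
```

Emit:
{"op": "send_rows", "data": {"steps": "-1 0.0076 0.0317 0 0 0 0.11; -1 0.0076 0.0317 0 0 0 0.11; -1 0.0076 0.0317 0 0 0 0.11; -1 0.0076 0.0317 0 0 0 0.11; -1 0.0076 0.0317 0 0 0 0.11"}}

```text
clock: 3.12
eef_pos: [0.5564, -0.11, 0.2291]
tool_rot: [-0.101, 0.995, 0.0, -0.001]
ft_force: [0.9, 0.7, -2.1]
grip_width: 0.0435
grasp_force: 60.9
```

Emit:
{"op": "send_rows", "data": {"steps": "-1 0.0076 0.0317 0 0 0 0.11; -1 0.0076 0.0317 0 0 0 0.11; -1 0.0076 0.0317 0 0 0 0.11; -1 0.0076 0.0317 0 0 0 0.11; -1 0.0076 0.0317 0 0 0 0.047"}}

```text
clock: 3.53
eef_pos: [0.5944, 0.0485, 0.2289]
tool_rot: [-0.338, 0.941, 0.0, -0.001]
ft_force: [0.6, 0.4, -2.7]
grip_width: 0.0435
grasp_force: 60.9
```

Emit:
{"op": "send_rows", "data": {"steps": "-1 0 0 0 0 0 0; -1 0 0 0 0 0 0; -1 0 0 0 0 0 0; -1 0 0 0 0 0 0; -1 0 0 0 0 0 0"}}

```text
clock: 3.95
eef_pos: [0.5947, 0.0458, 0.2293]
tool_rot: [-0.335, 0.942, 0.0, -0.0]
ft_force: [0.0, 0.9, -2.7]
grip_width: 0.0434
grasp_force: 61.3
```

Run:
```python
from h import *
o,c=shot('side'); np.savez('pics/side2.npz',pos=o['eef_pos'],q=o['tool_rot'],**c)
o,c2=shot('scene'); np.savez('pics/scene2.npz',pos=o['eef_pos'],q=o['tool_rot'],**c2)
o,w=shot('wrist'); np.savez('pics/w3.npz',pos=o['eef_pos'],q=o['tool_rot'],**w)
R=Rn.from_quat(o['tool_rot']).as_matrix()
print(o['eef_pos'],np.degrees(np.arctan2(R[1,1],R[0,1])),R[:,2],o['ft_force'],o['ft_torque'],o['grip_width'],o['joint_pos'])
def prj(c,p):
    q=c['extrinsics']@np.r_[p,1]; k=c['camera_matrix']@q[:3]; return k[:2]/k[2]
tiles=[]
for c_ in(c,c2):
    u=prj(c_,o['eef_pos']-[0,0,.06]).astype(int); print(u)
    im=cv2.cvtColor(c_['frame'],cv2.COLOR_RGB2BGR)[max(u[1]-50,0):u[1]+50,u[0]-50:u[0]+50]
    tiles.append(cv2.resize(im,(395,395),interpolation=cv2.INTER_CUBIC))
cv2.imwrite('pics/crop2.png',np.hstack(tiles))
```

```text
[0.5948206  0.0458145  0.22942839] 129.14891333411893 [-1.27476331e-04 -8.40514745e-05 -9.99999988e-01] [-0.72774549  0.1958417  -1.8795494 ] [-0.00393056  0.03696952  0.02517685] 0.0436001371991193 [ 7.69082665e-02  4.37054489e-01  2.80037695e-01  1.41391309e+00
 -7.40086983e-05 -6.06369166e-01]
[229 190]
[299 223]
```

View pics/crop2.png

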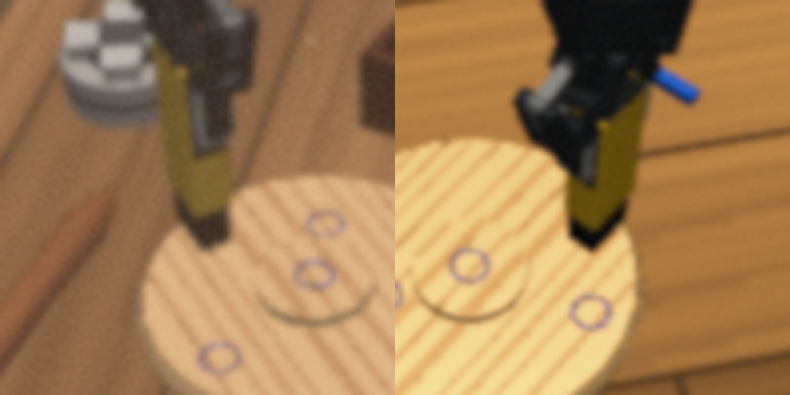

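The meter hangs upright in the grip and nothing was disturbed. The edge ring is below and in front of it (crop left 220,357; right 591,312). Descending to about 6 mm above it for a check.

Emit:
{"op": "send_rows", "data": {"steps": "-1 0.0012 0.0013 -0.02 0 0 0; -1 0 0 -0.025 0 0 0; -1 0 0 -0.025 0 0 0; -1 0 0 -0.012 0 0 0; -1 0 0 -0.004 0 0 0"}}

```text
clock: 4.52
eef_pos: [0.5941, 0.0475, 0.1402]
tool_rot: [-0.335, 0.942, 0.001, -0.003]
ft_force: [-0.7, 0.8, -2.5]
grip_width: 0.0437
grasp_force: 61.3
```

Emit:
{"op": "send_rows", "data": {"steps": "-1 0 0 0 0 0 0; -1 0 0 0 0 0 0; -1 0 0 0 0 0 0; -1 0 0 0 0 0 0; -1 0 0 0 0 0 0"}}

```text
clock: 4.93
eef_pos: [0.597, 0.0483, 0.1446]
tool_rot: [-0.336, 0.942, -0.0, 0.001]
ft_force: [-0.7, 0.0, -2.7]
grip_width: 0.0436
grasp_force: 61.4
```

```bash
cat > chk.py <<'E'
from h import *
import sys
o,c=shot('side');o2,c2=shot('scene');F=[o['ft_force'],o2['ft_force']]
for i in range(4): camera('side'); F.append(get_obs()['ft_force'])
print(o2['eef_pos'],np.mean(F,0).round(2),np.std(F,0).round(2),o2['ft_torque'].round(3))
def prj(c,p):
    q=c['extrinsics']@np.r_[p,1]; k=c['camera_matrix']@q[:3]; return k[:2]/k[2]
R=Rn.from_quat(o2['tool_rot']).as_matrix(); tiles=[]
for c_ in(c,c2):
    b=o2['eef_pos']-[0,0,.1]; u=prj(c_,b).astype(int); s=395/60
    im=cv2.cvtColor(c_['frame'],cv2.COLOR_RGB2BGR)[u[1]-30:u[1]+30,u[0]-30:u[0]+30]
    im=cv2.resize(im,(395,395),interpolation=cv2.INTER_CUBIC)
    for sg in(-1,1):
        p=(prj(c_,b+sg*.005*R[:,1])-u+30)*s; cv2.circle(im,tuple(int(x) for x in p),2,(0,0,255),-1)
    tiles.append(im)
cv2.imwrite('pics/'+sys.argv[1],np.hstack(tiles))
E
python3 chk.py e1.png
```

```text
[0.596759   0.04836095 0.14431116] [-0.21  0.27 -2.31] [0.39 0.52 0.4 ] [-0.023 -0.056  0.027]
```

View pics/e1.png

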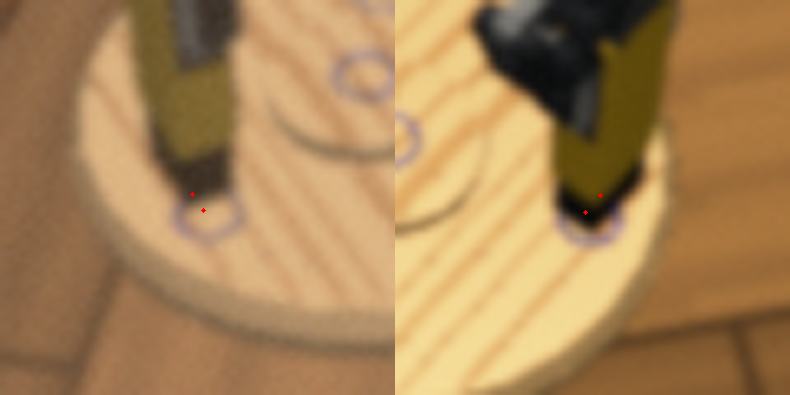

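The tips are about 8.5 mm above the wood and roughly over the ring (left crop ring at 210,215; right at 589,222). I'll check the offset in the wrist camera, which sees both the nose edge and the ring.

```bash
cat > wchk.py <<'E'
from h import *
import sys
o,c=shot('wrist');P=wcloud(c,o['eef_pos'],o['tool_rot']);f=c['frame'].astype(int)
R=Rn.from_quat(o['tool_rot']).as_matrix(); L=(P-o['eef_pos'])@R  # tool coords
ok=c['range_z']>0; z=P[...,2]
print(o['eef_pos'],'yaw',np.degrees(np.arctan2(R[1,1],R[0,1])))
near=ok&(abs(L[...,1])<.03)&(abs(L[...,0])<.03)
for a,b in((.0,.03),(.03,.05),(.06,.072),(.072,.082)):
    s=near&(L[...,2]>a)&(L[...,2]<b)&(L[...,0]>.003)
    if s.sum()>5: print('face z',a,'x med',np.median(L[s][:,0]).round(4),'y',np.percentile(L[s][:,1],[1,99]).round(4),s.sum())
s=near&(L[...,2]<.0845)&(L[...,2]>.06); 
if s.sum(): print('nose lowest',L[s][:,2].max())
blue=(f[...,2]>f[...,0]+20)&ok&(z>.03)&(z<.055)
n,l,st,ce=cv2.connectedComponentsWithStats(cv2.dilate(blue.astype(np.uint8),np.ones((3,3))))
from scipy.optimize import least_squares
for i in range(1,n):
    if st[i,4]>25:
        p=L[(l==i)&blue]; q=least_squares(lambda t:np.hypot(p[:,0]-t[0],p[:,1]-t[1])-.0125,p[:,:2].mean(0)-[.006,0]).x
        print('ring',ce[i].round(),'tool',q.round(4),'world',(R[:2,:2]@q+o['eef_pos'][:2]).round(4),'z',np.median(z[(l==i)&blue]).round(4),len(p))
cv2.imwrite('pics/'+sys.argv[1],cv2.cvtColor(c['frame'],cv2.COLOR_RGB2BGR))
E
python3 wchk.py w4.png
```

```text
[0.5962374  0.04834363 0.14343699] yaw 129.26072388237444
face z 0.0 x med 0.0114 y [-0.0207  0.0213] 2032
face z 0.03 x med 0.0117 y [-0.0204  0.019 ] 787
face z 0.06 x med 0.0091 y [-0.018   0.0155] 301
face z 0.072 x med 0.0091 y [-0.0184  0.0155] 225
nose lowest 0.08403106554550595
ring [152.  22.] tool [ 0.1191 -0.0805] world [ 0.5549 -0.0893] z 0.0364 383
ring [234.  77.] tool [ 0.0843 -0.0293] world [ 0.5495 -0.0277] z 0.0465 409
ring [280. 191.] tool [ 0.0011 -0.0008] world [0.5959 0.047 ] z 0.0364 129
```

View pics/w4.png

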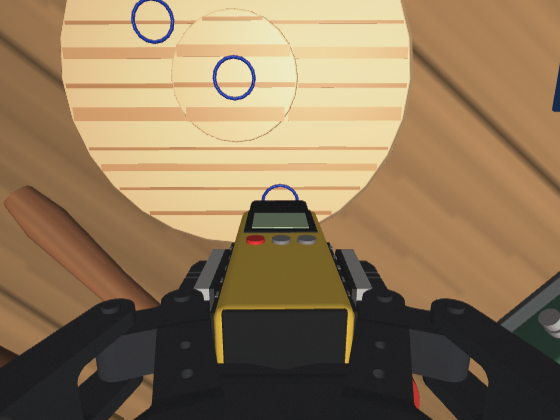

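In the wrist view the grain is parallel to the pin line. The nose sits about 3 mm off the edge ring centre along tool −x, and both fixed views agree. Correcting by (−2.7, −1.6) mm and lowering.

Emit:
{"op": "send_rows", "data": {"steps": "-1 -0.0027 -0.0016 0 0 0 0; -1 0 0 -0.002 0 0 0; -1 0 0 -0.002 0 0 0; -1 0 0 -0.001 0 0 0; -1 0 0 0 0 0 0"}}

```text
clock: 5.7
eef_pos: [0.5932, 0.0467, 0.1378]
tool_rot: [-0.336, 0.942, 0.0, -0.0]
ft_force: [-0.8, 0.7, -2.3]
grip_width: 0.0435
grasp_force: 61.4
```

```bash
cat > f.py <<'E'
from h import *
F=[];Z=[]
for i in range(8):
    camera('side') if i else None; o=get_obs(); F.append(o['ft_force']);Z.append(o['eef_pos'])
print(np.mean(Z,0).round(4),np.std(Z,0).round(4),np.mean(F[2:],0).round(2),o['clock'])
E
python3 f.py
```

```text
[0.5935 0.0467 0.1382] [0.0002 0.     0.0002] [ 0.42  0.39 -2.24] 6.05
```

Emit:
{"op": "send_rows", "data": {"steps": "-1 0 0 -0.001 0 0 0; -1 0 0 -0.001 0 0 0; -1 0 0 -0.001 0 0 0; -1 0 0 0 0 0 0; -1 0 0 0 0 0 0"}}

```text
clock: 6.47
eef_pos: [0.5935, 0.0467, 0.1354]
tool_rot: [-0.336, 0.942, -0.0, 0.0]
ft_force: [0.8, 0.4, -1.7]
grip_width: 0.0437
grasp_force: 61.5
```

```bash
python3 f.py; python3 wchk.py w5.png
```

```text
[0.5935 0.0467 0.1354] [0. 0. 0.] [-0.08  0.09 -1.53] 6.8167
[0.59353242 0.04672391 0.13538146] yaw 129.26178733596873
face z 0.0 x med 0.0114 y [-0.0207  0.0214] 2025
face z 0.03 x med 0.0118 y [-0.0204  0.0191] 784
face z 0.06 x med 0.0091 y [-0.018   0.0155] 297
face z 0.072 x med 0.0091 y [-0.0183  0.0155] 225
nose lowest 0.0833898484815189
ring [147.  23.] tool [ 0.116  -0.0809] world [ 0.5549 -0.0893] z 0.0365 447
ring [231.  81.] tool [ 0.0812 -0.0298] world [ 0.5495 -0.0277] z 0.0465 430
ring [279. 195.] tool [-0.0018 -0.0014] world [0.5958 0.0468] z 0.0366 97
```

Contact is just starting, as predicted (~0.1358). Pressing 2.6 mm more and holding.

Emit:
{"op": "send_rows", "data": {"steps": "-1 0 0 -0.001 0 0 0; -1 0 0 -0.001 0 0 0; -1 0 0 -0.0006 0 0 0; -1 0 0 0 0 0 0; -1 0 0 0 0 0 0"}}

```text
clock: 7.28
eef_pos: [0.5936, 0.0467, 0.133]
tool_rot: [-0.336, 0.942, -0.0, 0.0]
ft_force: [-1.1, 0.2, 1.2]
grip_width: 0.0437
grasp_force: 61.6
```

```bash
python3 f.py
```

```text
[0.5936 0.0467 0.1329] [0.     0.     0.0001] [-0.45 -0.08  0.81] 7.6333
```

Emit:
{"op": "send_rows", "data": {"steps": "-1 0 0 0 0 0 0; -1 0 0 0 0 0 0; -1 0 0 0 0 0 0; -1 0 0 0 0 0 0; -1 0 0 0 0 0 0"}}

```text
clock: 8.05
eef_pos: [0.5936, 0.0467, 0.1327]
tool_rot: [-0.336, 0.942, -0.0, 0.0]
ft_force: [-0.9, -0.5, 0.2]
grip_width: 0.0435
grasp_force: 61.6
```

Force rise of about 3 N ≈ 2.5–3 mm on both pins, held about 1 s. Now the mid ring.

Emit:
{"op": "send_rows", "data": {"steps": "-1 0 0 0.005 0 0 0; -1 0 0 0.01 0 0 0; -1 0 0 0.01 0 0 0; -1 -0.0055 -0.018 0 0 0 0; -1 -0.0055 -0.018 0 0 0 0"}}

```text
clock: 8.47
eef_pos: [0.5834, 0.0112, 0.1594]
tool_rot: [-0.337, 0.942, -0.0, 0.001]
ft_force: [0.7, -0.9, -2.7]
grip_width: 0.0436
grasp_force: 61.4
```

Emit:
{"op": "send_rows", "data": {"steps": "-1 -0.0055 -0.018 0 0 0 0; -1 -0.0055 -0.018 0 0 0 0; -1 -0.0055 -0.018 0 0 0 0; -1 -0.0055 -0.018 0 0 0 0; -1 -0.0055 -0.018 0 0 0 0"}}

```text
clock: 8.88
eef_pos: [0.5549, -0.0801, 0.1587]
tool_rot: [-0.336, 0.942, -0.0, 0.0]
ft_force: [-0.4, -1.0, -2.0]
grip_width: 0.0432
grasp_force: 61.4
```

Emit:
{"op": "send_rows", "data": {"steps": "-1 -0.0026 -0.0103 0 0 0 0; -1 0 0 -0.01 0 0 0; -1 0 0 -0.008 0 0 0; -1 0 0 0 0 0 0; -1 0 0 0 0 0 0"}}

```text
clock: 9.3
eef_pos: [0.5518, -0.0885, 0.1385]
tool_rot: [-0.337, 0.942, 0.001, -0.001]
ft_force: [-1.1, -0.5, -2.6]
grip_width: 0.0434
grasp_force: 61.4
```

```bash
python3 f.py; python3 wchk.py w6.png
```

```text
[ 0.5526 -0.0889  0.1396] [0.0003 0.0003 0.0005] [-0.11 -0.01 -2.33] 9.65
[ 0.55270731 -0.08927213  0.13999245] yaw 129.29378142795088
face z 0.0 x med 0.0113 y [-0.0207  0.0214] 2037
face z 0.03 x med 0.0117 y [-0.0204  0.019 ] 773
face z 0.06 x med 0.009 y [-0.0181  0.0152] 290
face z 0.072 x med 0.0091 y [-0.0183  0.0156] 229
nose lowest 0.08355096632871312
ring [279. 193.] tool [-0.0015 -0.0016] world [ 0.5548 -0.0896] z 0.0366 101
ring [357. 248.] tool [-0.0363  0.0493] world [ 0.5496 -0.0281] z 0.0465 116
```

Centred to under 0.5 mm and the platter has not moved. Pressing.

Emit:
{"op": "send_rows", "data": {"steps": "-1 0 0 -0.002 0 0 0; -1 0 0 -0.002 0 0 0; -1 0 0 -0.0015 0 0 0; -1 0 0 -0.001 0 0 0; -1 0 0 -0.0006 0 0 0"}}

```text
clock: 10.12
eef_pos: [0.5526, -0.0897, 0.1328]
tool_rot: [-0.336, 0.942, -0.0, 0.0]
ft_force: [0.1, -0.5, 1.1]
grip_width: 0.0436
grasp_force: 61.7
```

Emit:
{"op": "send_rows", "data": {"steps": "-1 0 0 0 0 0 0; -1 0 0 0 0 0 0; -1 0 0 0 0 0 0; -1 0 0 0 0 0 0; -1 0 0 0 0 0 0"}}

```text
clock: 10.53
eef_pos: [0.5526, -0.0897, 0.1328]
tool_rot: [-0.336, 0.942, -0.0, 0.0]
ft_force: [0.1, -0.4, 0.7]
grip_width: 0.0432
grasp_force: 61.7
```

```bash
python3 f.py
```

```text
[ 0.5526 -0.0896  0.1327] [0. 0. 0.] [0.29 0.09 1.06] 10.8833
```

Emit:
{"op": "send_rows", "data": {"steps": "-1 0 0 0 0 0 0; -1 0 0 0 0 0 0; -1 0 0 0 0 0 0; -1 0 0 0 0 0 0; -1 0 0 0 0 0 0"}}

```text
clock: 11.3
eef_pos: [0.5525, -0.0897, 0.1327]
tool_rot: [-0.336, 0.942, -0.0, 0.0]
ft_force: [0.3, -0.8, 0.6]
grip_width: 0.0433
grasp_force: 61.8
```

Mid ring done (about 3.3 N). Now the foot ring, 10 mm higher.

Emit:
{"op": "send_rows", "data": {"steps": "-1 0 0 0.005 0 0 0; -1 0 0 0.012 0 0 0; -1 0 0 0.012 0 0 0; -1 -0.0015 0.018 0.004 0 0 0; -1 -0.002 0.022 0 0 0 0"}}

```text
clock: 11.72
eef_pos: [0.5492, -0.0504, 0.1665]
tool_rot: [-0.335, 0.942, -0.0, 0.0]
ft_force: [0.6, 0.1, -2.8]
grip_width: 0.0433
grasp_force: 61.7
```

Emit:
{"op": "send_rows", "data": {"steps": "-1 -0.002 0.0216 0 0 0 0; -1 0 0 -0.008 0 0 0; -1 0 0 -0.007 0 0 0; -1 0 0 0 0 0 0; -1 0 0 0 0 0 0"}}

```text
clock: 12.13
eef_pos: [0.5459, -0.0285, 0.1494]
tool_rot: [-0.336, 0.942, 0.0, -0.001]
ft_force: [0.3, 0.1, -2.1]
grip_width: 0.0435
grasp_force: 61.3
```

```bash
python3 f.py; python3 wchk.py w7.png
```

```text
[ 0.5468 -0.0286  0.1505] [0.0004 0.0001 0.0005] [ 0.1  -0.12 -2.21] 12.4833
[ 0.54709186 -0.0283928   0.15085672] yaw 129.2217137463323
face z 0.0 x med 0.0114 y [-0.0207  0.0214] 2016
face z 0.03 x med 0.0117 y [-0.0203  0.019 ] 772
face z 0.06 x med 0.009 y [-0.018   0.0153] 297
face z 0.072 x med 0.0091 y [-0.0184  0.0155] 227
nose lowest 0.08356702451272725
ring [207. 156.] tool [ 0.0328 -0.0522] world [ 0.5547 -0.0895] z 0.0365 289
ring [279. 194.] tool [-0.0022 -0.0011] world [ 0.5495 -0.0278] z 0.0466 94
```

Emit:
{"op": "send_rows", "data": {"steps": "-1 0 0 -0.002 0 0 0; -1 0 0 -0.002 0 0 0; -1 0 0 -0.002 0 0 0; -1 0 0 -0.001 0 0 0; -1 0 0 -0.001 0 0 0"}}

```text
clock: 12.95
eef_pos: [0.5471, -0.028, 0.1428]
tool_rot: [-0.336, 0.942, -0.0, 0.0]
ft_force: [-0.5, -0.9, 1.5]
grip_width: 0.0438
grasp_force: 61.7
```

Emit:
{"op": "send_rows", "data": {"steps": "-1 0 0 0 0 0 0; -1 0 0 0 0 0 0; -1 0 0 0 0 0 0; -1 0 0 0 0 0 0; -1 0 0 0 0 0 0"}}

```text
clock: 13.37
eef_pos: [0.547, -0.028, 0.1428]
tool_rot: [-0.336, 0.942, -0.0, 0.0]
ft_force: [-0.1, 0.3, 0.8]
grip_width: 0.0435
grasp_force: 61.7
```

```bash
python3 f.py
```

```text
[ 0.547  -0.028   0.1427] [0. 0. 0.] [ 0.07 -0.04  0.66] 13.7167
```

Emit:
{"op": "send_rows", "data": {"steps": "-1 0 0 0 0 0 0; -1 0 0 0 0 0 0; -1 0 0 0 0 0 0; -1 0 0 0 0 0 0; -1 0 0 0 0 0 0"}}

```text
clock: 14.13
eef_pos: [0.547, -0.028, 0.1426]
tool_rot: [-0.336, 0.942, -0.0, 0.0]
ft_force: [-0.7, -1.1, -0.2]
grip_width: 0.0431
grasp_force: 61.8
```

All three rings done. Returning to above the holder.

Emit:
{"op": "send_rows", "data": {"steps": "-1 0 0 0.006 0 0 0; -1 0 0 0.014 0 0 0; -1 0 0 0.02 0 0 0; -1 0 0 0.02 0 0 0; -1 0 0 0.02 0 0 0"}}

```text
clock: 14.55
eef_pos: [0.546, -0.0278, 0.2228]
tool_rot: [-0.336, 0.942, 0.001, -0.001]
ft_force: [0.9, -0.2, -2.2]
grip_width: 0.0432
grasp_force: 61.6
```

Emit:
{"op": "send_rows", "data": {"steps": "-1 -0.0032 -0.027 0 0 0 -0.113; -1 -0.0032 -0.027 0 0 0 -0.113; -1 -0.0032 -0.027 0 0 0 -0.113; -1 -0.0032 -0.027 0 0 0 -0.113; -1 -0.0032 -0.027 0 0 0 -0.113"}}

```text
clock: 14.97
eef_pos: [0.53, -0.1637, 0.2222]
tool_rot: [-0.058, 0.998, 0.0, -0.001]
ft_force: [1.3, 0.5, -2.6]
grip_width: 0.0438
grasp_force: 61.5
```

Emit:
{"op": "send_rows", "data": {"steps": "-1 -0.0032 -0.027 0 0 0 -0.113; -1 -0.0032 -0.027 0 0 0 -0.113; -1 -0.0032 -0.027 0 0 0 -0.113; -1 -0.0033 -0.0266 0 0 0 -0.114; -1 0 0 0 0 0 0"}}

```text
clock: 15.38
eef_pos: [0.5166, -0.275, 0.2218]
tool_rot: [0.17, 0.985, -0.001, -0.001]
ft_force: [-0.1, 0.0, -1.6]
grip_width: 0.0438
grasp_force: 61.7
```

Emit:
{"op": "send_rows", "data": {"steps": "-1 0 0 -0.01 0 0 0; -1 0 0 -0.015 0 0 0; -1 0 0 -0.01 0 0 0; -1 0 0 0 0 0 0; -1 0 0 0 0 0 0"}}

```text
clock: 15.8
eef_pos: [0.5173, -0.2692, 0.1863]
tool_rot: [0.165, 0.986, 0.001, -0.002]
ft_force: [-1.5, -0.1, -1.4]
grip_width: 0.0433
grasp_force: 61.5
```

```bash
python3 f.py; python3 wchk.py w8.png
python3 - <<'E'
from h import *
o,c=shot('wrist');P=wcloud(c,o['eef_pos'],o['tool_rot']);R=Rn.from_quat(o['tool_rot']).as_matrix();L=(P-o['eef_pos'])@R
z=P[...,2];s=(c['range_z']>0)&(z>.066)&(z<.073)&(abs(L[...,0])<.05)&(abs(L[...,1])<.05)
print(L[s].min(0),L[s].max(0),s.sum())
print(cv2.minAreaRect((L[s][:,:2]*1000).astype(np.float32)))
E
```

```text
[ 0.5183 -0.2702  0.188 ] [0.0004 0.0005 0.0007] [ 0.27  0.37 -2.21] 16.15
[ 0.51839522 -0.27065153  0.1883258 ] yaw 70.94746433156334
face z 0.0 x med 0.0123 y [-0.0212  0.0209] 2023
face z 0.03 x med 0.0127 y [-0.021   0.0184] 788
face z 0.06 x med 0.01 y [-0.0186  0.0149] 298
face z 0.072 x med 0.01 y [-0.019   0.0148] 224
nose lowest 0.08343847353508141
ring [506. 161.] tool [0.0249 0.1827] world [ 0.5545 -0.0898] z 0.0364 224
[-0.03104645 -0.03923325  0.1162643 ] [0.02840398 0.03699651 0.12211111] 3284
((-1.301849365234375, -1.1205863952636719), (76.24143981933594, 59.3973503112793), 89.92770385742188)
```

View pics/w8.png

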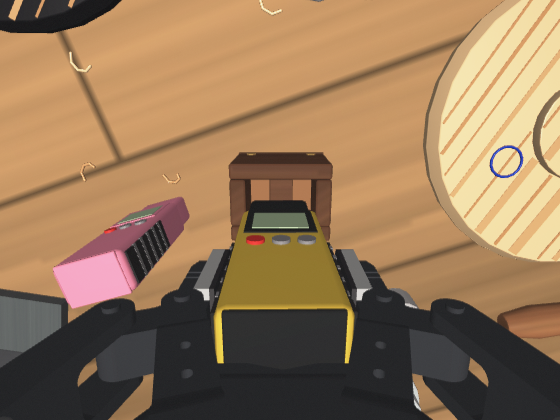

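The wrist view shows the meter over the pocket, aligned within about 1 mm and 0.1°. Inserting.

Emit:
{"op": "send_rows", "data": {"steps": "-1 0 0 -0.015 0 0 0; -1 0 0 -0.015 0 0 0; -1 0 0 -0.015 0 0 0; -1 0 0 -0.015 0 0 0; -1 0 0 -0.01 0 0 0"}}

```text
clock: 16.67
eef_pos: [0.5174, -0.2704, 0.1162]
tool_rot: [0.166, 0.986, 0.0, -0.001]
ft_force: [-0.5, 0.7, -3.2]
grip_width: 0.0433
grasp_force: 61.6
```

Emit:
{"op": "send_rows", "data": {"steps": "-1 0 0 -0.003 0 0 0; -1 0 0 -0.001 0 0 0; -1 0 0 0 0 0 0; -1 0 0 0 0 0 0; -1 0 0 0 0 0 0"}}

```text
clock: 17.08
eef_pos: [0.5187, -0.271, 0.1147]
tool_rot: [0.166, 0.986, -0.0, 0.001]
ft_force: [-0.7, -0.9, -1.9]
grip_width: 0.0437
grasp_force: 61.6
```

```bash
python3 f.py
```

```text
[ 0.5184 -0.2708  0.1142] [0.0002 0.0001 0.0003] [ 0.22  0.14 -2.29] 17.4333
```

Still free, 3.4 mm above the ledges. Continuing down.

Emit:
{"op": "send_rows", "data": {"steps": "-1 0 0 -0.001 0 0 0; -1 0 0 -0.001 0 0 0; -1 0 0 -0.001 0 0 0; -1 0 0 -0.0005 0 0 0; -1 0 0 0 0 0 0"}}

```text
clock: 17.85
eef_pos: [0.5182, -0.2707, 0.1109]
tool_rot: [0.166, 0.986, -0.0, 0.0]
ft_force: [-1.3, 0.7, 3.7]
grip_width: 0.0434
grasp_force: 61.5
```

```bash
python3 f.py
```

```text
[ 0.5183 -0.2707  0.1109] [0. 0. 0.] [-1.55  0.76  5.17] 18.2
```

Seated (+7 N on the ledges at the original height). Releasing and rising.

Emit:
{"op": "send_rows", "data": {"steps": "-0.5 0 0 0.0001 0 0 0; 0 0 0 0 0 0 0; 0.7 0 0 0 0 0 0; 0.7 0 0 0 0 0 0; 0.7 0 0 0 0 0 0"}}

```text
clock: 18.62
eef_pos: [0.5179, -0.2706, 0.1097]
tool_rot: [0.166, 0.986, 0.0, -0.0]
ft_force: [-0.0, 0.9, 0.3]
grip_width: 0.0725
grasp_force: 0.0
```

Emit:
{"op": "send_rows", "data": {"steps": "0.7 0 0 0.01 0 0 0; 0.7 0 0 0.02 0 0 0; 0.7 0 0 0.03 0 0 0; 0.7 0 0 0.04 0 0 0; 0.7 0 0 0.04 0 0 0"}}

```text
clock: 19.03
eef_pos: [0.5172, -0.2702, 0.2513]
tool_rot: [0.166, 0.986, 0.0, -0.001]
ft_force: [0.5, -0.9, 0.9]
grip_width: 0.0729
grasp_force: 0.0
```

Run:
```python
from h import *
for i in range(4): o,c=shot('wrist')
P=wcloud(c,o['eef_pos'],o['tool_rot']);z=P[...,2];ok=c['range_z']>0
print(o['eef_pos'],o['grip_width'],o['ft_force'])
near=ok&(np.hypot(P[...,0]-.519,P[...,1]+.273)<.06)
for lo,hi in((.064,.075),(.15,.18)):
    s=near&(z>lo)&(z<hi)
    print(lo,cv2.minAreaRect((P[s][:,:2]*1000).astype(np.float32)),np.median(z[s]),np.percentile(z[s],[3,97]),s.sum())
```

```text
[ 0.52022322 -0.27175303  0.25538685] 0.07262195578602078 [ 0.13261007  0.17395256 -0.08009581]
0.064 ((519.4786987304688, -272.2261962890625), (76.14958190917969, 59.6231803894043), 70.7607192993164) 0.06927033012014785 [0.06720119 0.07110278] 2259
0.15 ((517.7902221679688, -272.8593444824219), (44.15840148925781, 26.029144287109375), 70.85336303710938) 0.1617629985475349 [0.15490944 0.16318928] 2474
```

Top is at z 0.1618, the same as before the pick, upright and aligned, so the meter is fully seated. On to the tally.

Emit:
{"op": "send_rows", "data": {"steps": "0.7 -0.001 0.02 0.01 0 0 -0.1; 0 -0.001 0.037 0 0 0 -0.1; -1 -0.001 0.037 0 0 0 -0.1; -1 -0.001 0.037 0 0 0 -0.1; -1 -0.001 0.037 0 0 0 -0.1"}}

```text
clock: 19.65
eef_pos: [0.5116, -0.101, 0.2583]
tool_rot: [0.407, 0.913, -0.0, -0.002]
ft_force: [1.0, -0.1, 0.7]
grip_width: 0.0245
grasp_force: 0.0
```

Emit:
{"op": "send_rows", "data": {"steps": "-1 -0.001 0.037 0 0 0 -0.1; -1 -0.001 0.037 0 0 0 -0.1; -1 -0.001 0.037 0 0 0 -0.1; -1 -0.001 0.037 0 0 0 -0.1; -1 -0.001 0.037 0 0 0 -0.1"}}

```text
clock: 20.07
eef_pos: [0.5065, 0.084, 0.2584]
tool_rot: [0.62, 0.784, -0.001, -0.001]
ft_force: [0.6, -0.3, 0.9]
grip_width: 0.0002
grasp_force: 0.0
```

Emit:
{"op": "send_rows", "data": {"steps": "-1 -0.001 0.037 0 0 0 -0.1; -1 -0.001 0.037 0 0 0 -0.1; -1 -0.001 0.037 0 0 0 -0.1; -1 -0.001 0.037 0 0 0 -0.06; -1 0 0.02 0 0 0 0"}}

```text
clock: 20.48
eef_pos: [0.5024, 0.2538, 0.258]
tool_rot: [0.748, 0.663, -0.002, -0.001]
ft_force: [0.5, -0.1, -0.2]
grip_width: -0.0001
grasp_force: 0.0
```

Run:
```python
from h import *
for i in range(6): o,c=shot('wrist','w9.png')
R=Rn.from_quat(o['tool_rot']).as_matrix()
P=wcloud(c,o['eef_pos'],o['tool_rot']);z=P[...,2];ok=c['range_z']>0;f=c['frame'].astype(int)
print(o['eef_pos'],np.degrees(np.arctan2(R[1,1],R[0,1])),o['grip_width'],o['joint_pos'])
near=ok&(np.hypot(P[...,0]-.535,P[...,1]-.303)<.09)
k=near&(f[...,0]>110)&(f[...,1]<60)&(z>.06)
p=P[k]; print('knob',k.sum(),p.min(0),p.max(0))
from scipy.optimize import least_squares
if k.sum()>20: print('sphere',least_squares(lambda t:np.linalg.norm(p-t,axis=1)-.010,p.mean(0)-[0,0,.006],loss='soft_l1',f_scale=.001).x)
g=near&(z>.051)&(z<.06)&(f[...,1]>f[...,0])
n,l,st,ce=cv2.connectedComponentsWithStats(g.astype(np.uint8))
if n>1:
    g=l==1+st[1:,4].argmax(); print('case',cv2.minAreaRect((P[g][:,:2]*1000).astype(np.float32)),np.median(z[g]),g.sum())
```

```text
[0.50332134 0.24956231 0.25884549] -6.99139741781025 -0.0001105781197191774 [ 4.60586809e-01  3.59367701e-01  2.39800807e-01  1.45431507e+00
 -5.18262798e-04  2.15340440e+00]
knob 247 [0.475902   0.26787985 0.09347236] [0.49446433 0.28627163 0.10280252]
sphere [0.48468749 0.27696959 0.09323717]
case ((536.9513549804688, 307.52313232421875), (45.78270721435547, 63.607704162597656), 86.2169189453125) 0.05529944958469557 3363
```

View pics/w9.png

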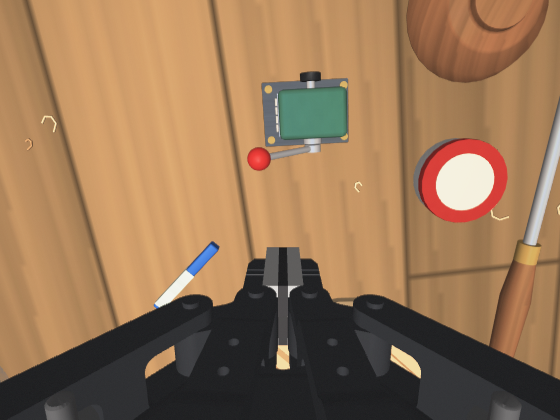

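The wrist view shows the tally (312,112) with the red knob at (259,159): sphere fit (0.4847,0.277,0.093), counter yaw −3.8°. The fingers are shut; moving above the knob.

Emit:
{"op": "send_rows", "data": {"steps": "-1 -0.006 0.009 -0.03 0 0 0; -1 -0.0066 0.009 -0.03 0 0 0; -1 -0.006 0.0094 -0.03 0 0 0; -1 0 0 -0.03 0 0 0; -1 0 0 -0.015 0 0 0"}}

```text
clock: 21.2
eef_pos: [0.4832, 0.2753, 0.1215]
tool_rot: [0.749, 0.662, -0.003, -0.001]
ft_force: [-0.1, -1.5, 0.1]
grip_width: -0.0001
grasp_force: 0.0
```

Emit:
{"op": "send_rows", "data": {"steps": "-1 0 0 -0.006 0 0 0; -1 0 0 0 0 0 0; -1 0 0 0 0 0 0; -1 0 0 0 0 0 0; -1 0 0 0 0 0 0"}}

```text
clock: 21.62
eef_pos: [0.4867, 0.2781, 0.1211]
tool_rot: [0.749, 0.662, 0.002, 0.0]
ft_force: [0.9, 0.1, -0.2]
grip_width: 0.0001
grasp_force: 0.0
```

```bash
python3 f.py
python3 - <<'E'
from h import *
o,c=shot('wrist');P=wcloud(c,o['eef_pos'],o['tool_rot']);f=c['frame'].astype(int);R=Rn.from_quat(o['tool_rot']).as_matrix();L=(P-o['eef_pos'])@R
k=(c['range_z']>0)&(f[...,0]>100)&(f[...,1]<60)&(abs(L[...,0])<.05)&(abs(L[...,1])<.03)
print('red',k.sum(),L[k].min(0),L[k].max(0))
s=(c['range_z']>0)&(abs(L[...,2])<.004)&(abs(L[...,0])<.03); print('fingertips',s.sum(),L[s].min(0),L[s].max(0))
E
```

```text
[0.486  0.278  0.1202] [0.0004 0.0001 0.0006] [-0.09  0.15  0.41] 21.9667
red 511 [-0.00360523 -0.0099211  -0.00476775] [0.01208801 0.00880504 0.02737046]
fingertips 18 [ 0.01120763 -0.00718193 -0.00396747] [ 0.01176937  0.0051476  -0.00255088]
```

The knob is centred under the fingertips. Pushing along its arc.

Emit:
{"op": "send_rows", "data": {"steps": "-1 0 0 -0.009 0 0 0; -1 -0.001 0 -0.008 0 0 0; -1 -0.0057 0.0004 -0.0053 0 0 0; -1 -0.0052 0.0003 -0.0059 0 0 0; -1 -0.0045 0.0003 -0.0063 0 0 0"}}

```text
clock: 22.43
eef_pos: [0.4674, 0.2791, 0.084]
tool_rot: [0.749, 0.663, -0.001, -0.001]
ft_force: [-3.0, 1.6, 4.9]
grip_width: -0.0001
grasp_force: 2.2
```

Emit:
{"op": "send_rows", "data": {"steps": "-1 -0.0038 0.0003 -0.0068 0 0 0; -1 -0.0032 0.0002 -0.0071 0 0 0; -1 -0.0025 0.0002 -0.0074 0 0 0; -1 -0.0015 0.0001 -0.005 0 0 0; -1 0 0 0 0 0 0"}}

```text
clock: 22.85
eef_pos: [0.4571, 0.2794, 0.0569]
tool_rot: [0.749, 0.663, -0.001, -0.0]
ft_force: [-2.7, 0.0, 3.9]
grip_width: -0.0002
grasp_force: 1.8
```

```bash
cat > t.py <<'E'
from h import *
import subprocess
o,c=shot('wrist');P=wcloud(c,o['eef_pos'],o['tool_rot']);f=c['frame'].astype(int);R=Rn.from_quat(o['tool_rot']).as_matrix();L=(P-o['eef_pos'])@R
k=(c['range_z']>0)&(f[...,0]>100)&(f[...,1]<60)&(abs(L[...,0])<.06)&(abs(L[...,1])<.05)&(P[...,2]>.015)
p=P[k]
print(o['clock'],'red',k.sum(),L[k].min(0).round(4),L[k].max(0).round(4),'world z',p[:,2].min(),p[:,2].max())
E
python3 f.py; python3 t.py
```

```text
[0.458  0.2794 0.0582] [0.0004 0.     0.0006] [-2.55 -0.08  3.64] 23.2
23.2 red 206 [ 0.0022 -0.0087  0.0037] [0.0094 0.0097 0.0134] world z 0.04531811481613231 0.05496406949371441
```

The knob is following. The last ~10 mm go in small steps to the stop.

Emit:
{"op": "send_rows", "data": {"steps": "-1 -0.0007 0 -0.003 0 0 0; -1 -0.0005 0 -0.003 0 0 0; -1 0 0 -0.002 0 0 0; -1 0 0 0 0 0 0; -1 0 0 0 0 0 0"}}

```text
clock: 23.67
eef_pos: [0.4567, 0.2797, 0.0502]
tool_rot: [0.749, 0.663, -0.0, -0.0]
ft_force: [-2.8, -0.0, 3.9]
grip_width: -0.0002
grasp_force: 1.8
```

```bash
python3 f.py; python3 t.py
```

```text
[0.4568 0.2797 0.0504] [0.     0.     0.0001] [-2.56  0.66  3.65] 24.0167
24.0167 red 198 [ 0.0016 -0.0087  0.0025] [0.0094 0.0098 0.0124] world z 0.03806853367889261 0.04792951825197631
```

Emit:
{"op": "send_rows", "data": {"steps": "-1 0 0 -0.001 0 0 0; -1 0 0 -0.001 0 0 0; -1 0 0 0 0 0 0; -1 0 0 0 0 0 0; -1 0 0 0 0 0 0"}}

```text
clock: 24.48
eef_pos: [0.4569, 0.2797, 0.0489]
tool_rot: [0.749, 0.663, 0.0, 0.0]
ft_force: [-3.1, -0.4, 7.0]
grip_width: -0.0003
grasp_force: 3.4
```

```bash
python3 f.py; python3 t.py
```

```text
[0.4569 0.2797 0.0489] [0. 0. 0.] [-3.39  0.09  6.59] 24.8333
24.8333 red 188 [ 0.0021 -0.0087  0.0028] [0.0098 0.0094 0.0121] world z 0.03677098181491866 0.04611607087599992
```

Force is jumping at the stop. One more millimetre to confirm, then follow the arc back up.

Emit:
{"op": "send_rows", "data": {"steps": "-1 0 0 -0.001 0 0 0; -1 0 0 -0.0005 0 0 0; -1 0 0 0 0 0 0; -1 0 0 0 0 0 0; -1 0 0 0 0 0 0"}}

```text
clock: 25.3
eef_pos: [0.4569, 0.2798, 0.0483]
tool_rot: [0.749, 0.663, 0.001, -0.0]
ft_force: [-4.8, -0.9, 12.4]
grip_width: 0.0001
grasp_force: 6.3
```

```bash
python3 f.py; python3 t.py
```

```text
[0.4569 0.2798 0.0483] [0. 0. 0.] [-5.4  -0.92 11.98] 25.65
25.65 red 176 [ 0.0024 -0.0087  0.0033] [0.0093 0.0093 0.0116] world z 0.03668038120669732 0.044984412436230636
```

At the stop (12 N, no further travel). Rising straight up to let the lever spring back.

Emit:
{"op": "send_rows", "data": {"steps": "-1 0 0 0.008 0 0 0; -1 -0.002 0 0.012 0 0 0; -1 -0.002 0 0.02 0 0 0; -1 -0.002 0 0.03 0 0 0; -1 0 0 0.04 0 0 0"}}

```text
clock: 26.12
eef_pos: [0.4493, 0.278, 0.1551]
tool_rot: [0.749, 0.663, -0.003, 0.0]
ft_force: [1.3, -0.1, -0.3]
grip_width: -0.0003
grasp_force: 0.0
```

Emit:
{"op": "send_rows", "data": {"steps": "-1 0.01 -0.02 0.04 0 0 0; -1 0.01 -0.01 0.04 0 0 0; -1 0.01 0 0.02 0 0 0; -1 0.01 0 0 0 0 0; -1 0 0 0 0 0 0"}}

```text
clock: 26.53
eef_pos: [0.4928, 0.2515, 0.2543]
tool_rot: [0.75, 0.662, 0.003, 0.001]
ft_force: [1.1, -0.4, -0.4]
grip_width: -0.0004
grasp_force: 0.0
```

Run:
```python
from h import *
for i in range(4): o,c=shot('wrist')
P=wcloud(c,o['eef_pos'],o['tool_rot']);f=c['frame'].astype(int);z=P[...,2]
k=(c['range_z']>0)&(f[...,0]>110)&(f[...,1]<60)&(z>.015)&(np.hypot(P[...,0]-.485,P[...,1]-.277)<.06)
print(o['eef_pos'],'knob',k.sum(),P[k].min(0),P[k].max(0),o['ft_force'])
o,c=shot('scene'); b=dict(np.load('pics/scene.npz')); Pa,Pb=cloud(c),cloud(b)
for n,(u,v) in dict(platter=(268,245),foot=(267,240)).items(): print(n,Pa[v,u],Pb[v,u])
z=Pa[...,2];m=(c['range_z']>0)&(z>.025)&(z<.055);l,lab=cv2.connectedComponents(m.astype(np.uint8));m=(lab==lab[245,268])&(z>.03)&(z<.041)
print('platter',cv2.minEnclosingCircle(Pa[m][:,:2].astype(np.float32)))
s=(z>.12)&(z<.19)&(c['range_z']>0);s[:200]=0;s[275:]=0;s[:,:144]=0;s[:,200:]=0
print('meter',Pa[s].mean(0),s.sum())
```

```text
[0.48899553 0.25109092 0.25106366] knob 254 [0.47548367 0.26834865 0.09514042] [0.49404788 0.28606481 0.1029038 ] [-0.13347766  1.46126143 -0.34671922]
platter [ 0.56879179 -0.03038738  0.04985682] [ 0.56793411 -0.03026092  0.04838548]
foot [ 0.55121316 -0.02994137  0.04692853] [ 0.55167884 -0.03000827  0.04770513]
platter ((0.5523198246955872, -0.029906753450632095), 0.11795970052480698)
meter [ 0.52513952 -0.27276035  0.15088307] 333
```

The knob is back at rest (same position as before), the meter is seated, and the platter is unmoved. Handing in.

```bash
python3 -c "
from workcell import *
print(job_done())"
```

```text
the job is handed in; nothing more can be done
None
```

The job is handed in: the three rings were pressed in order (rim, halfway, foot), the meter is back fully seated in its holder, and the platter is counted on the tally, in about 27 s of the 70 s allowed. The judging result was not shown.

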